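Run the locked specimen carriage up to its end stop

TASK

On the specimen slide, press the round lock button on the carriage down with a fingertip and, keeping it held down all the way, push the carriage along its rail until it is fully home against the end stop; then let go of the button so that the carriage locks there. Nothing is to be picked up: do not touch the specimen on the carriage, and leave the things standing around where they are.

Things in the scene. Friction and masses are not known exactly. Their poses are not given: they have to be found in the camera images.
- slide_base: The fixed base of the specimen slide: a white plate 130 x 340 x 12 mm (x, y, z of its own frame) lying on the table, with a steel rail 44 mm wide along its own y axis, rail top 30 mm above the table. Origin: centre of its underside, on the table. The carriage slides towards its own +y, where the end stop sits.
- carriage (a joint): Slide of the carriage along the base's +y, in m; it starts at 0 and grows towards the end stop. The carriage is a dark steel block 80 mm wide (x), 110 mm long (y), its flat deck 52 mm above the table. It weighs 0.5 to 1 kg and, with the lock released, needs only about 1 to 3 N to slide slowly. While the button is up, a plunger under it stands between the teeth of a rack hidden in the rail and locks the carriage (about 2 mm of play).
- lock_button (a joint): Travel of the lock button in m: 0 = up (locked), 0.006 = fully down. The spring pushes up with about 4.5 N at the top and 7.5 N fully down. The lock is free only when the button is more than 0.002 down, so keep it fully down all the way; let go short of the end stop and it rises and locks in the next notch (teeth every 16 mm). Against the end stop there is a notch, so there it comes up fully and locks when let go.
- button_top (a point): Centre of the button's flat top. The button is a plain round metal cap, 28 mm in diameter, its axis vertical, its top 66 mm above the table when up and 60 mm when fully down. It rides on the carriage 28 mm behind (-y) the carriage's centre, is the only way to release the lock, and moves with the carriage.
- wall_top (a point): Middle of the upper edge of the push wall, a dark steel plate standing across the carriage just ahead (+y) of the button: 56 mm wide (x), 6 mm thick (y), top 80 mm above the table. Its face towards the button is 26 mm from the button's axis, so a fingertip on the button can push the carriage by this wall, or drag it by friction on the button.
- specimen: The delicate specimen on the carriage, not to be touched: a round metal chuck 30 mm in diameter with a small amber block on it, 26 mm tall in all, fixed to the deck 59 mm ahead (+y) of the button's axis, beyond the push wall. Origin: centre of its underside on the deck.
- carriage_nose (a point): Centre of the carriage's front (+y) end face, 41 mm above the table, 83 mm ahead of the button's axis. It is the face that meets the end stop.
- stop_face (a point): Centre of the end stop's face towards the carriage, 41 mm above the table; its axes are parallel to the base's. The stop is an aluminium block 70 mm wide (x), 24 mm thick (y), clamped over the rail, 52 mm high, with a small screw head to 64 mm; it takes a push of 20 N. The carriage is home when its nose touches this face, 90 to 155 mm of travel from the start.
- resin_jar: Small amber jar with white lid, 42 mm in diameter, 62 mm tall, beside the slide. A bystander: leave it where it is. Origin: centre of its underside.
- tweezers: Steel tweezers, 125 mm long, 6 mm high, lying beside the slide. A bystander: leave it where it is. Origin: centre of its underside.
- dish: Clear shallow dish, 60 mm in diameter, 14 mm tall, beside the slide. A bystander: leave it where it is. Origin: centre of its underside.
- grid_box: Grey flat plastic box 55 x 75 x 18 mm, beside the slide. A bystander: leave it where it is. Origin: centre of its underside.
- rinse_bottle: White bottle with black cap, 64 mm in diameter, 150 mm tall, at the side of the table. A bystander: leave it where it is. Origin: centre of its underside.
- slide_box: Cardboard box 80 x 100 x 35 mm, at the side of the table. A bystander: leave it where it is. Origin: centre of its underside.
- remote: Black hand remote 45 x 140 x 16 mm, at the side of the table. A bystander: leave it where it is. Origin: centre of its underside.
- beaker: Open glass beaker, 60 mm in diameter, 80 mm tall, at the side of the table. A bystander: leave it where it is. Origin: centre of its underside.

How it is judged (in metres and radians):
On the way, in this order (a step that is already met when the one before it is completed fails the run):
1. the button is pressed while the carriage is still away from the stop (value of joint lock_button above 0.003 m and y of carriage_nose in the frame of stop_face below -0.02 m), for 0.1 s.
2. the carriage is against the end stop (within 2.5 mm) with the button still held down (value of joint lock_button above 0.0025 m and y of carriage_nose in the frame of stop_face above -0.0025 m), for 0.1 s.
At the end, for the whole second after the job is handed in: the carriage stands still within 2.5 mm of the end stop's face and the lock button has come up again (less than 1 mm down) (y of carriage_nose in the frame of stop_face above -0.0025 m and value of joint lock_button below 0.001 m and velocity of joint carriage between -0.005 and 0.005 m/s); the robot touches nothing.
It fails at once if the button was not held down (less than 2.5 of its 6 mm) on the way: carriage more than 6 mm from its start and more than 4 mm from the stop (value of joint lock_button below 0.0025 m and distance of carriage_nose from where it was at the start of the episode above 0.006 m and y of carriage_nose in the frame of stop_face below -0.004 m).
It fails at once if the specimen was touched (more than 1 N) (contact force between specimen and anything else above 1 N).
It fails at once if a bystander was shifted by more than 20 mm, lifted or knocked over (distance of any of resin_jar, tweezers, dish, grid_box, rinse_bottle, slide_box, remote, beaker from where it was at the start of the episode above 0.02 m or angle between any of resin_jar, tweezers, dish, grid_box, rinse_bottle, slide_box, remote, beaker's own z axis and vertical above 0.5 rad).
It also fails if it takes over 38 s, if anything falls off the work surface, if the arm or the gripper's body presses on something with over 40 N, if the wrist force passes 120 N, or if a joint passes its speed limit or range.

ROBOT

A 6-joint arm with a two-finger parallel gripper is mounted at the origin on the work surface. World frame = base frame: x ahead of the robot, y to its left, z up, the work surface at z = 0. Lengths are in m, angles in degrees, forces in N, time in s.
With the tool pointing down it reaches from about 0.3 to 0.75 m from the base axis. Payload 8.5 kg.
Tool frame: the origin (TCP) lies between the finger pads; the fingertips stand 22 mm ahead of it and the grasp point (between the pads) lies 3 mm ahead of it (env.nose_length is the distance from the TCP to the fingertips, in m); z points along the fingers, x is the direction in which the jaws open and shut, and the axes are right-handed (so a half turn about z gives the same grasp; the last joint's range is limited). The gripper opens to 85 mm and grips with 20 to 120 N. Pads are 22 mm wide; open, the fingers measure 114 mm over their backs; the gripper's body (76 mm by 85 mm) begins 54 mm behind the grasp point. The pads swing forward as they close: fully open they stand 13 mm farther back than shut.
Start: joints at [-77.997, 21.807, 74.336, -0, 83.858, -12.336], TCP at [0.227, -0.501, 0.253] pointing down, gripper open.
Joint ranges: [-178.18, 178.18], [-50.72, 133.34], [12.68, 142.11], [-81.47, 261.47], [9.98, 163.14], [-165.26, 165.26]. Speed limits (degrees/s): [136.94, 136.94, 180, 180, 180, 180].

INTERFACE

Orientations are given as a 3x3 rotation matrix whose columns are the frame's x, y, z axes.
In Python, from rig import env gives the robot as it stands.
- The arm moves only by the tool arm_command, never from a script. Its argument "steps" is a list of rows, each an object with "delta_pos": the shift along the world's x, y, z in mm, a list of three; "dr": the turn, a rotation vector about the world's x, y, z in degrees, a list of three. In form: [{"delta_pos": [dx, dy, dz], "dr": [wx, wy, wz]}, ...]. A call has 1 to 20 rows; each row shifts and turns the commanded pose from where the row before left it; what a row does not reach is not made up. A row lasts 1/10 s, in which the tool goes at most 50 mm and 8.59 degrees, less where a joint would pass 70% of its speed; a pose out of reach is approached as far as the arm can. A call with a gripper value outside its range is refused whole. "grip" is the opening, from 0 (shut) to 1 (fully open), set as the call begins (left out, the last holds). The fingers move at their own pace and stop on an object; "squeeze" is the grip in N (left out, the last holds). Time passes only in rows, so rows that do not move let the fingers close. It gives the time, the measured TCP pose, the force and the opening at its end, in the units of the state.
- env.observe(): the state, without advancing time (a new reading comes with each control period).
- env.get_image(name): name is "scene" or "top" or "wrist"; returns the picture (420x560x3 uint8, blue, green, red); there is no depth.
- env.get_calibration(name): a dict with "fx", "fy", "cx", "cy" (pixels), "view" (4x4, takes a point from world to camera coordinates). Camera axes: x right, y up, looking along -z (the intrinsics and any distortion apply to the point x, -y, -z); pixel columns grow to the right and rows downward; lengths in m; the calibration is good to about 2 mm. The wrist camera is an equidistant fisheye: a pixel r from the principal point sees the ray r / f radians off the axis. A picture is of the moment at which its call begins: read the wrist's pose just before it. get_calibration takes no time and is no camera call; for the wrist camera it gives the pose at the moment of the call.
- env.close_job(): hands the job in, once; it reports no verdict.
The state is a dict: "time_s": time; "q": joint angles; "qvel": joint speeds; "joint_efforts": joint torques, N m; "position": TCP position; "tool_rot": TCP orientation; "ft_force": force on the tool from outside, world axes, zero at the start; "wrist_torque": the same for the moment, N m; "grip_width": finger opening in m.
Only numpy, scipy, OpenCV 4.12 (cv2) and the standard library are available. Lean on these libraries where they do the work, as an engineer would, in place of code of your own. Each camera call takes 0.05 s, during which the arm holds its last target. There are 200 camera calls.

## Working session

There is one attempt and no reset: what is moved stays moved. The work goes in short steps, Python scripts to look and compute and a tool call to move; the robot and the scene stay as the last step left them, time stands still between calls to the robot, and variables do not carry over. Pictures are saved under pics/ and viewed, about 8 in all and at most 12, crops included, and the job is handed in when it is done.

Besides the shell and the picture viewer there is one more tool, called after "Emit:" in YAML: its name, and indented under it one key for each argument. arm_command: Moves the arm, as the interface text tells. Its arguments: {"type":"object","properties":{"steps":{"type":"array"},"grip":{"type":"number"},"squeeze":{"type":"number"}},"required":["steps"]}

```bash
mkdir -p pics; cat > h.py <<'E'
import numpy as np,cv2
from rig import env
def ray(c,u,v):
    V=np.array(c['view']);R=V[:3,:3];t=V[:3,3]
    d=np.array([(u-c['cx'])/c['fx'],-(v-c['cy'])/c['fy'],-1.]);return -R.T@t,R.T@d
def onz(c,u,v,z):
    o,d=ray(c,u,v);return o+d*(z-o[2])/d[2]
E
python3 - <<'E'
from h import *
for n in('top','scene'):
    im=env.get_image(n);cv2.imwrite(f'pics/{n}0.png',im);c=env.get_calibration(n);print(n,c)
print(env.observe())
E
```

```text
top {'fx': 420.53670465431213, 'fy': 420.53670465431213, 'cx': 280.142783118178, 'cy': 206.7843768944125, 'view': array([[-0.05051382, -0.99872104, -0.00215251,  0.00862169],
       [ 0.97604446, -0.04982333,  0.21178964, -0.5480327 ],
       [-0.21162601,  0.00859736,  0.97731291, -1.2553705 ],
       [ 0.        ,  0.        ,  0.        ,  1.        ]])}
scene {'fx': 457.7240442332458, 'fy': 457.7240442332458, 'cx': 273.857844262534, 'cy': 203.9638318221005, 'view': array([[-0.02278986,  0.99972481, -0.00556201,  0.02128396],
       [-0.84413051, -0.01626146,  0.53589108,  0.38974753],
       [ 0.53565316,  0.01690794,  0.84426881, -1.59941038],
       [ 0.        ,  0.        ,  0.        ,  1.        ]])}
{'time_s': 0.1, 'q': array([-7.79957028e+01,  2.18378348e+01,  7.43758695e+01, -9.64137687e-04,
        8.38581401e+01, -1.23366937e+01]), 'qvel': array([-0.01080043, -0.04258308, -0.10740187, -0.04254854, -0.05742449,
        0.04737772]), 'joint_efforts': array([ 5.16517102e-03, -4.49223304e+01, -2.31654149e+01, -8.45669911e-05,
        3.69992529e-03,  1.41546056e-05]), 'position': array([ 0.22663258, -0.50090386,  0.25279363]), 'tool_rot': array([[ 4.12167774e-01, -9.11107924e-01, -2.77162015e-04],
       [-9.11107138e-01, -4.12167791e-01,  1.22302178e-03],
       [-1.22854209e-03, -2.51565876e-04, -9.99999214e-01]]), 'ft_force': array([1.09777381, 0.58003348, 0.80258293]), 'wrist_torque': array([ 0.01253347, -0.03492497, -0.03540526]), 'grip_width': 0.08528988611032745}
```

View pics/top0.png

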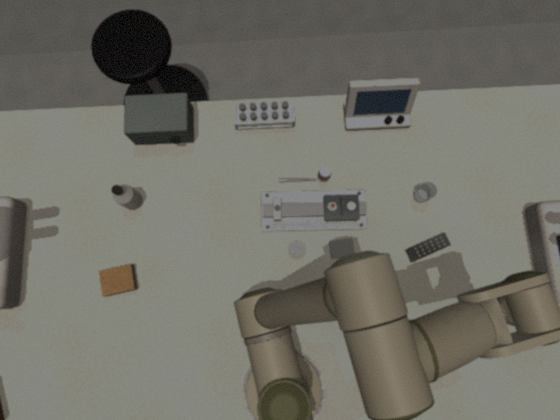

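View pics/scene0.png

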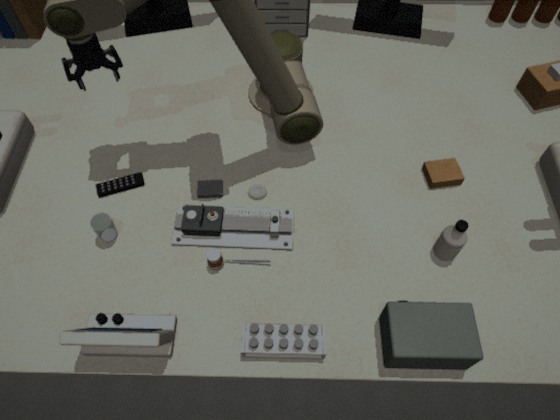

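The top view shows the base at about (315,210), the stop at (277,208) and the carriage at (341,207), with the specimen at (332,206) and the button at (351,206). Slide +y runs roughly along world +y. I'll enlarge it.

```bash
python3 - <<'E'
from h import *
a=cv2.imread('pics/top0.png')[180:240,250:380];b=cv2.imread('pics/scene0.png')[180:275,165:300]
f=lambda x,s:cv2.convertScaleAbs(cv2.resize(x,None,fx=s,fy=s,interpolation=cv2.INTER_CUBIC),alpha=1.3)
A=f(a,4);B=f(b,3);o=np.zeros((A.shape[0]+B.shape[0],max(A.shape[1],B.shape[1]),3),np.uint8)
o[:A.shape[0],:A.shape[1]]=A;o[A.shape[0]:,:B.shape[1]]=B;cv2.imwrite('pics/z.png',o)
c=env.get_calibration('top')
for n,p,z in[('button',(351,206),.066),('spec',(332,206),.07),('baseTL',(262,191),.012),('TR',(366,190),.012),('BL',(262,231),.012),('BR',(367,230),.012)]:print(n,onz(c,*p,z).round(4))
c=env.get_calibration('scene')
print(onz(c,191,215,.066).round(4))
E
```

```text
button [ 0.5375 -0.2391  0.066 ]
spec [ 0.5396 -0.1797  0.07  ]
baseTL [0.6136 0.0369 0.012 ]
TR [ 0.5996 -0.3024  0.012 ]
BL [0.4817 0.0424 0.012 ]
BR [ 0.4678 -0.2932  0.012 ]
[ 0.544 -0.236  0.066]
```

View pics/z.png

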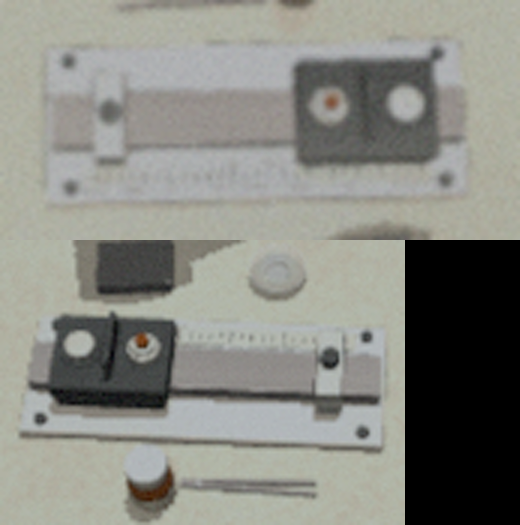

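The zoom confirms it: button at top pixel (351.3,205.8), push wall next to it, then the specimen, with the stop's near face at about u=281. The slide axis is about 2.4° off world +y. I'll shut the gripper, put the jaw axis across the slide and go above the button.

Emit:
arm_command:
  steps:
    - {"delta_pos": [20,17,-5],"dr": [0,0,3.96]}
    - {"delta_pos": [20,17,-5],"dr": [0,0,3.96]}
    - {"delta_pos": [20,17,-5],"dr": [0,0,3.96]}
    - {"delta_pos": [20,17,-5],"dr": [0,0,3.96]}
    - {"delta_pos": [20,17,-5],"dr": [0,0,3.96]}
    - {"delta_pos": [20,17,-5],"dr": [0,0,3.96]}
    - {"delta_pos": [20,17,-5],"dr": [0,0,3.96]}
    - {"delta_pos": [20,17,-5],"dr": [0,0,3.96]}
    - {"delta_pos": [20,17,-5],"dr": [0,0,3.96]}
    - {"delta_pos": [20,17,-5],"dr": [0,0,3.96]}
    - {"delta_pos": [20,17,-5],"dr": [0,0,3.96]}
    - {"delta_pos": [20,17,-5],"dr": [0,0,3.96]}
    - {"delta_pos": [20,17,-5],"dr": [0,0,3.96]}
    - {"delta_pos": [20,17,-5],"dr": [0,0,3.96]}
    - {"delta_pos": [17,15,-5],"dr": [0,0,3.96]}
    - {"delta_pos": [17,15,-5],"dr": [0,0,3.96]}
    - {"delta_pos": [0,0,0],"dr": [0,0,0]}
    - {"delta_pos": [0,0,0],"dr": [0,0,0]}
    - {"delta_pos": [0,0,0],"dr": [0,0,0]}
  grip: 0

```text
time_s: 2.0
position: [0.5401, -0.2337, 0.1734]
tool_rot: [[0.999, -0.042, -0.0], [-0.042, -0.999, -0.0], [-0.0, 0.0, -1.0]]
ft_force: [-1.0, -0.5, 0.4]
grip_width: 0.0
```

```bash
python3 - <<'E'
from h import *
s=env.observe();print(s['position'],s['tool_rot'].round(3),s['grip_width'],s['ft_force'],s['time_s'])
c=env.get_calibration('wrist');im=env.get_image('wrist');print(c)
cv2.imwrite('pics/w.png',im)
V=np.array(c['view'])
def proj(p):
    x,y,z=V[:3,:3]@p+V[:3,3];x,y,z=x,-y,-z;r=np.hypot(x,y);th=np.arctan2(r,z)
    return c['cx']+c['fx']*th*x/r,c['cy']+c['fy']*th*y/r
for p in[(.539,-.238,.066),(.540,-.212,.08),(.5403,-.179,.078)]:print(p,np.round(proj(np.array(p)),1))
E
```

```text
[ 0.54013238 -0.23369975  0.17339217] [[ 0.999 -0.042 -0.   ]
 [-0.042 -0.999 -0.   ]
 [-0.     0.    -1.   ]] 4.4993448992390645e-05 [-1.01518473 -0.54587443  0.37232382] 2.0
{'fx': 325.19226210127806, 'fy': 325.19226210127806, 'cx': 272.62649177983025, 'cy': 212.5848460419845, 'view': array([[ 9.99140763e-01, -4.14408255e-02, -6.27520578e-04,
        -5.49463213e-01],
       [ 3.92479568e-02,  9.50918465e-01, -3.06942454e-01,
         2.16538034e-01],
       [ 1.33166696e-02,  3.06654089e-01,  9.51727869e-01,
        -2.39656751e-01],
       [ 0.00000000e+00,  0.00000000e+00,  0.00000000e+00,
         1.00000000e+00]])}
(0.539, -0.238, 0.066) [271.1 224.5]
(0.54, -0.212, 0.08) [270.9 195.6]
(0.5403, -0.179, 0.078) [269.2 147. ]
```

View pics/w.png

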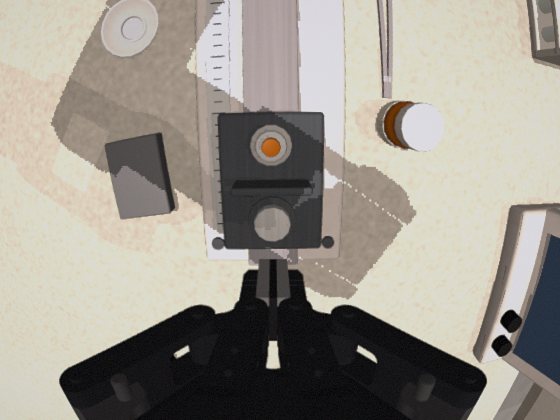

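The wrist view shows the button at (272,223), the specimen at (271,147) and the wall between them, within about 0.5 mm of the prediction. I'll come down with the tip about 9 mm ahead of the button axis, which stays clear of the wall.

Emit:
arm_command:
  steps:
    - {"delta_pos": [0,5,-10],"dr": [0,0,0]}
    - {"delta_pos": [0,0,-15],"dr": [0,0,0]}
    - {"delta_pos": [0,0,-15],"dr": [0,0,0]}
    - {"delta_pos": [0,0,-15],"dr": [0,0,0]}
    - {"delta_pos": [0,0,-12],"dr": [0,0,0]}
    - {"delta_pos": [0,0,-8],"dr": [0,0,0]}
    - {"delta_pos": [0,0,-4],"dr": [0,0,0]}
    - {"delta_pos": [0,0,0],"dr": [0,0,0]}
    - {"delta_pos": [0,0,0],"dr": [0,0,0]}

```text
time_s: 2.95
position: [0.5409, -0.2282, 0.0948]
tool_rot: [[0.999, -0.04, 0.001], [-0.04, -0.999, -0.0], [0.001, 0.0, -1.0]]
ft_force: [0.1, 0.3, 0.0]
grip_width: 0.0001
```

Emit:
arm_command:
  steps:
    - {"delta_pos": [0,0,-2],"dr": [0,0,0]}
    - {"delta_pos": [0,0,-2],"dr": [0,0,0]}
    - {"delta_pos": [0,0,-2],"dr": [0,0,0]}
    - {"delta_pos": [0,0,-2],"dr": [0,0,0]}
    - {"delta_pos": [0,0,0],"dr": [0,0,0]}
    - {"delta_pos": [0,0,0],"dr": [0,0,0]}

```text
time_s: 3.55
position: [0.5407, -0.2281, 0.0866]
tool_rot: [[0.999, -0.04, 0.0], [-0.04, -0.999, -0.0], [0.0, 0.0, -1.0]]
ft_force: [-1.8, 1.5, 3.9]
grip_width: -0.0
```

Emit:
arm_command:
  steps:
    - {"delta_pos": [0,0,-2],"dr": [0,0,0]}
    - {"delta_pos": [0,0,-2],"dr": [0,0,0]}
    - {"delta_pos": [0,0,-1],"dr": [0,0,0]}
    - {"delta_pos": [0,0,0],"dr": [0,0,0]}
    - {"delta_pos": [0,0,0],"dr": [0,0,0]}

```text
time_s: 4.05
position: [0.5408, -0.2281, 0.082]
tool_rot: [[0.999, -0.04, 0.001], [-0.04, -0.999, -0.0], [0.001, 0.0, -1.0]]
ft_force: [-1.4, 2.2, 7.1]
grip_width: -0.0
```

Emit:
arm_command:
  steps:
    - {"delta_pos": [0,0,-1],"dr": [0,0,0]}
    - {"delta_pos": [0,0,0],"dr": [0,0,0]}
    - {"delta_pos": [0,0,0],"dr": [0,0,0]}

```text
time_s: 4.35
position: [0.5408, -0.2281, 0.0819]
tool_rot: [[0.999, -0.04, 0.001], [-0.04, -0.999, -0.001], [0.001, 0.001, -1.0]]
ft_force: [-4.8, 3.0, 16.2]
grip_width: -0.0001
```

The button is bottomed out at 16 N. Next I push along the slide.

Emit:
arm_command:
  steps:
    - {"delta_pos": [0,1,0],"dr": [0,0,0]}
    - {"delta_pos": [0.1,2,0],"dr": [0,0,0]}
    - {"delta_pos": [0.1,2,0],"dr": [0,0,0]}
    - {"delta_pos": [0.1,2,0],"dr": [0,0,0]}
    - {"delta_pos": [0.1,2,0],"dr": [0,0,0]}
    - {"delta_pos": [0.1,2,0],"dr": [0,0,0]}
    - {"delta_pos": [0.1,2,0],"dr": [0,0,0]}
    - {"delta_pos": [0.1,2,0],"dr": [0,0,0]}

```text
time_s: 5.15
position: [0.5413, -0.2138, 0.0819]
tool_rot: [[0.999, -0.04, 0.001], [-0.04, -0.999, -0.002], [0.001, 0.002, -1.0]]
ft_force: [-5.6, -1.2, 15.9]
grip_width: 0.0002
```

```bash
python3 - <<'E'
from h import *
c=env.get_calibration('top');a=onz(c,324,206,.052);b=onz(c,281.2,207.5,.052);print(a,b,np.linalg.norm(a-b))
im=env.get_image('wrist');cv2.imwrite('pics/w2.png',im);print(env.observe()['ft_force'])
E
```

```text
[ 0.54471095 -0.15699004  0.052     ] [ 0.54675148 -0.02245704  0.052     ] 0.1345484750864123
[-5.38867055 -0.42794679 15.00499846]
```

View pics/w2.png

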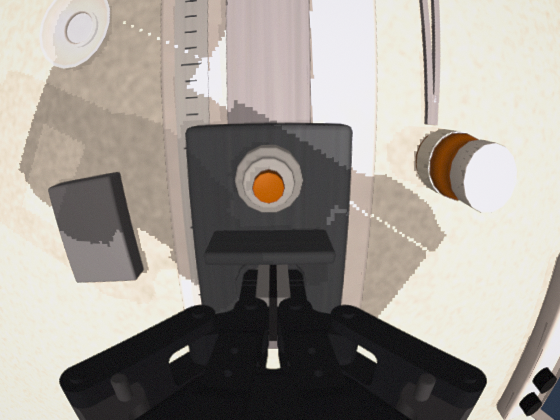

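Fingertip is just behind the wall and the carriage nose is at row 125. I'll check whether the carriage has moved.

```bash
cat >> h.py <<'E'
def wz(c,u,v,z):
    V=np.array(c['view']);R=V[:3,:3];o=-R.T@V[:3,3];x,y=u-c['cx'],v-c['cy'];r=np.hypot(x,y)+1e-9;t=r/c['fx']
    d=R.T@np.array([np.sin(t)*x/r,-np.sin(t)*y/r,-np.cos(t)]);return o+d*(z-o[2])/d[2]
E
python3 - <<'E'
from h import *
c=env.get_calibration('wrist')
print('nose',wz(c,270,124,.052),'spec chuck',wz(c,269,186,.078),'wall',wz(c,269,232,.08))
E
```

```text
nose [ 0.54315563 -0.14091248  0.052     ] spec chuck [ 0.54200758 -0.16408114  0.078     ] wall [ 0.54123031 -0.1826591   0.08      ]
```

The carriage has moved about 14–15 mm with the finger and the button is held, leaving roughly 119 mm.

Emit:
arm_command:
  steps:
    - {"delta_pos": [0.1,3,0],"dr": [0,0,0]}
    - {"delta_pos": [0.1,3,0],"dr": [0,0,0]}
    - {"delta_pos": [0.1,3,0],"dr": [0,0,0]}
    - {"delta_pos": [0.1,3,0],"dr": [0,0,0]}
    - {"delta_pos": [0.1,3,0],"dr": [0,0,0]}
    - {"delta_pos": [0.1,3,0],"dr": [0,0,0]}
    - {"delta_pos": [0.1,3,0],"dr": [0,0,0]}
    - {"delta_pos": [0.1,3,0],"dr": [0,0,0]}
    - {"delta_pos": [0.1,3,0],"dr": [0,0,0]}
    - {"delta_pos": [0.1,3,0],"dr": [0,0,0]}
    - {"delta_pos": [0.1,3,0],"dr": [0,0,0]}
    - {"delta_pos": [0.1,3,0],"dr": [0,0,0]}

```text
time_s: 6.4
position: [0.5424, -0.1777, 0.0819]
tool_rot: [[0.999, -0.04, 0.0], [-0.04, -0.999, -0.002], [0.0, 0.002, -1.0]]
ft_force: [-7.5, -0.7, 16.7]
grip_width: 0.0002
```

Emit:
arm_command:
  steps:
    - {"delta_pos": [0,3,0],"dr": [0,0,0]}
    - {"delta_pos": [0,3,0],"dr": [0,0,0]}
    - {"delta_pos": [0,3,0],"dr": [0,0,0]}
    - {"delta_pos": [0,3,0],"dr": [0,0,0]}
    - {"delta_pos": [0.1,3,0],"dr": [0,0,0]}
    - {"delta_pos": [0.1,3,0],"dr": [0,0,0]}
    - {"delta_pos": [0.1,3,0],"dr": [0,0,0]}
    - {"delta_pos": [0.1,3,0],"dr": [0,0,0]}
    - {"delta_pos": [0.1,3,0],"dr": [0,0,0]}
    - {"delta_pos": [0.1,3,0],"dr": [0,0,0]}
    - {"delta_pos": [0.1,3,0],"dr": [0,0,0]}
    - {"delta_pos": [0.1,3,0],"dr": [0,0,0]}

```text
time_s: 7.6
position: [0.5433, -0.1416, 0.0819]
tool_rot: [[0.999, -0.04, 0.001], [-0.04, -0.999, -0.002], [0.001, 0.002, -1.0]]
ft_force: [-6.3, -1.3, 15.9]
grip_width: 0.0002
```

```bash
python3 - <<'E'
from h import *
c=env.get_calibration('wrist');im=env.get_image('wrist');cv2.imwrite('pics/w3.png',im)
print('nose row124',wz(c,270,124,.052),env.observe()['ft_force'],env.observe()['position'])
for v in (60,50,40,30,20):print(v,wz(c,270,v,.052)[1])
E
```

```text
nose row124 [ 0.54522334 -0.06905752  0.052     ] [-5.59373136e+00 -7.79700385e-03  1.61302622e+01] [ 0.5433203  -0.1411546   0.08186555]
60 -0.039262350729589876
50 -0.03449885253323462
40 -0.029679763548538594
30 -0.02479481542772638
20 -0.019833204125099875
```

View pics/w3.png

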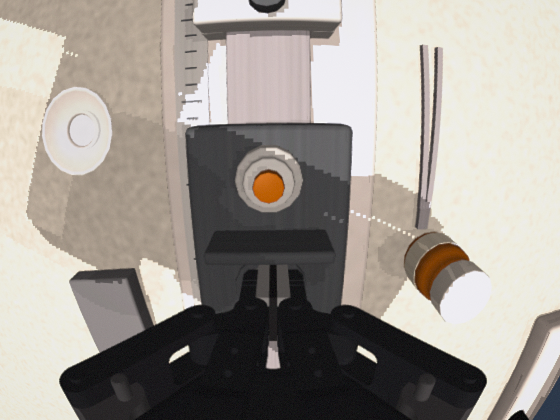

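No slip: the nose is still at row 124. The stop's top edge is at row 25, so about 47 mm remain.

Emit:
arm_command:
  steps:
    - {"delta_pos": [0.1,3,0],"dr": [0,0,0]}
    - {"delta_pos": [0.1,3,0],"dr": [0,0,0]}
    - {"delta_pos": [0.1,3,0],"dr": [0,0,0]}
    - {"delta_pos": [0.1,3,0],"dr": [0,0,0]}
    - {"delta_pos": [0.1,3,0],"dr": [0,0,0]}
    - {"delta_pos": [0.1,3,0],"dr": [0,0,0]}
    - {"delta_pos": [0.1,3,0],"dr": [0,0,0]}
    - {"delta_pos": [0.1,3,0],"dr": [0,0,0]}
    - {"delta_pos": [0.1,3,0],"dr": [0,0,0]}
    - {"delta_pos": [0.1,3,0],"dr": [0,0,0]}
    - {"delta_pos": [0.1,3,0],"dr": [0,0,0]}
    - {"delta_pos": [0.1,3,0],"dr": [0,0,0]}
    - {"delta_pos": [0.1,3,0],"dr": [0,0,0]}
    - {"delta_pos": [0,1.5,0],"dr": [0,0,0]}
    - {"delta_pos": [0,1.5,0],"dr": [0,0,0]}
    - {"delta_pos": [0,0,0],"dr": [0,0,0]}

```text
time_s: 9.25
position: [0.5446, -0.0993, 0.0819]
tool_rot: [[0.999, -0.04, 0.001], [-0.04, -0.999, -0.001], [0.001, 0.001, -1.0]]
ft_force: [-7.3, -0.2, 17.2]
grip_width: -0.0002
```

Emit:
arm_command:
  steps:
    - {"delta_pos": [0,1,0],"dr": [0,0,0]}
    - {"delta_pos": [0,1,0],"dr": [0,0,0]}
    - {"delta_pos": [0,1,0],"dr": [0,0,0]}
    - {"delta_pos": [0,0,0],"dr": [0,0,0]}

```text
time_s: 9.65
position: [0.5446, -0.0964, 0.0819]
tool_rot: [[0.999, -0.04, 0.001], [-0.04, -0.999, -0.001], [0.001, 0.001, -1.0]]
ft_force: [-5.8, -1.2, 17.0]
grip_width: -0.0001
```

Emit:
arm_command:
  steps:
    - {"delta_pos": [0,1,0],"dr": [0,0,0]}
    - {"delta_pos": [0,1,0],"dr": [0,0,0]}
    - {"delta_pos": [0,0,0],"dr": [0,0,0]}

```text
time_s: 9.95
position: [0.5447, -0.0945, 0.0819]
tool_rot: [[0.999, -0.04, 0.001], [-0.04, -0.999, -0.001], [0.001, 0.001, -1.0]]
ft_force: [-6.6, -0.4, 16.8]
grip_width: 0.0004
```

Emit:
arm_command:
  steps:
    - {"delta_pos": [0,1,0],"dr": [0,0,0]}
    - {"delta_pos": [0,1,0],"dr": [0,0,0]}
    - {"delta_pos": [0,0,0],"dr": [0,0,0]}

```text
time_s: 10.25
position: [0.5447, -0.0925, 0.0819]
tool_rot: [[0.999, -0.04, 0.001], [-0.04, -0.999, -0.001], [0.001, 0.001, -1.0]]
ft_force: [-4.8, -0.3, 17.5]
grip_width: -0.0003
```

Emit:
arm_command:
  steps:
    - {"delta_pos": [0,1,0],"dr": [0,0,0]}
    - {"delta_pos": [0,1,0],"dr": [0,0,0]}
    - {"delta_pos": [0,0,0],"dr": [0,0,0]}

```text
time_s: 10.55
position: [0.5449, -0.0918, 0.0818]
tool_rot: [[0.999, -0.04, 0.002], [-0.04, -0.999, -0.004], [0.002, 0.004, -1.0]]
ft_force: [-6.2, -7.3, 14.9]
grip_width: 0.0001
```

Fy jumped to −7 N and motion stalled, so it looks like stop contact. A quick look before releasing.

```bash
python3 - <<'E'
from h import *
im=env.get_image('wrist');cv2.imwrite('pics/w4.png',im[60:300,130:430].repeat(2,0).repeat(2,1))
E
```

```text
(no output)
```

View pics/w4.png

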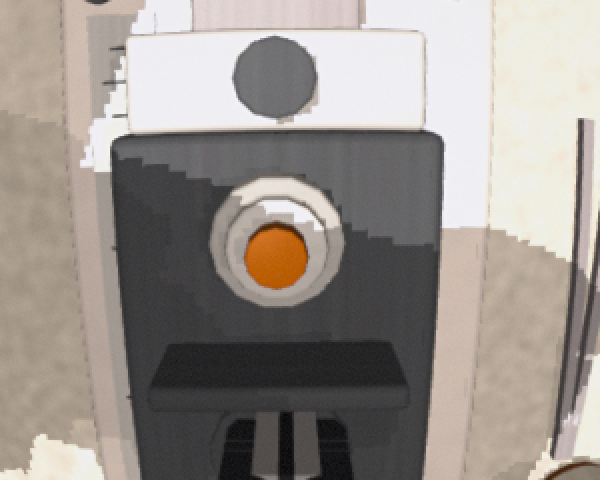

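The nose is flush against the stop, with no visible gap at crop row 130. I'll hold briefly, then lift straight up.

Emit:
arm_command:
  steps:
    - {"delta_pos": [0,0,0],"dr": [0,0,0]}
    - {"delta_pos": [0,0,0],"dr": [0,0,0]}
    - {"delta_pos": [0,0,2],"dr": [0,0,0]}
    - {"delta_pos": [0,0,3],"dr": [0,0,0]}
    - {"delta_pos": [0,0,4],"dr": [0,0,0]}
    - {"delta_pos": [0,0,6],"dr": [0,0,0]}
    - {"delta_pos": [0,0,15],"dr": [0,0,0]}
    - {"delta_pos": [0,0,20],"dr": [0,0,0]}
    - {"delta_pos": [0,0,20],"dr": [0,0,0]}
    - {"delta_pos": [0,0,20],"dr": [0,0,0]}
    - {"delta_pos": [0,0,0],"dr": [0,0,0]}
    - {"delta_pos": [0,0,0],"dr": [0,0,0]}

```text
time_s: 11.8
position: [0.5444, -0.0898, 0.1698]
tool_rot: [[0.999, -0.04, -0.0], [-0.04, -0.999, 0.0], [-0.0, -0.0, -1.0]]
ft_force: [-0.6, 0.5, -0.0]
grip_width: 0.0002
```

```bash
python3 - <<'E'
from h import *
im=env.get_image('wrist');cv2.imwrite('pics/w5.png',im[40:280,130:430].repeat(2,0).repeat(2,1))
print(env.observe()['ft_force'])
E
```

```text
[-0.75608644  0.42339078 -0.41910887]
```

View pics/w5.png

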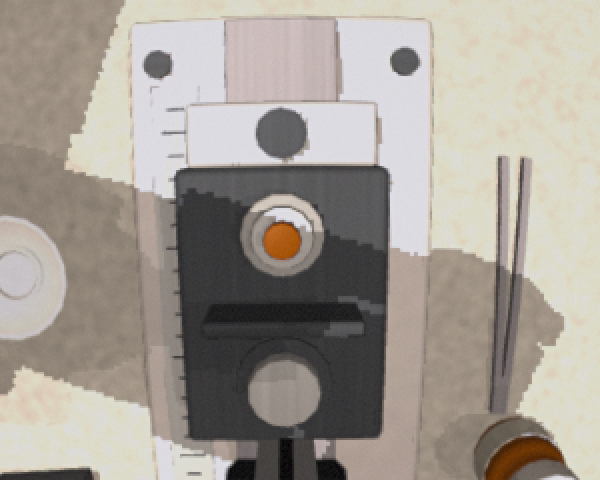

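The carriage is flush with the stop (crop row 165), the button is up and the fingers are clear. Handing in.

```bash
python3 -c "
from rig import env
env.close_job()"
```

```text
the job is handed in; nothing more can be done
```

I pressed the lock button fully down (16 N, tip about 9 mm ahead of its axis) and dragged the carriage by friction about 134 mm to the end stop. Sideways force rose to about 7 N and motion stalled there. I then held briefly, lifted straight up and handed in at about 12 s of the 38 s allowed.

The last wrist picture shows the carriage nose flush against the stop, the button clear and apparently up, and the fingers well above everything. The wrist force was back to about zero. I saw no contact with the specimen, and nothing nearby looked moved in the pictures. I judged the button height by eye from above, not by measurement. No check failed, but the fingertip carried a sideways load of 5–7 N (world −x) throughout the push.

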